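Sweep a sawing board, set its length stop to the pencil mark and clamp it

TASK

Sweep the four loose wood chips off the sawing board with the scraper block, not with the fingers, so that they stay on the table, and stand the scraper back on the table. Then slide the length stop, its cam lever still open, until its working face is at the pencilled mark, and hold it there while you squeeze the lever fully closed towards the grip post. Finish while holding: lever and post stay pinched between the fingers, the stop on its mark, and nothing is let go.

Things in the scene. Friction and masses are not known exactly. Their poses are not given: they have to be found in the camera images.
- board: Fixed sawing board, base 130 x 230 mm, its top (the bed) at z = 45 mm. Origin on the table under its centre, z up; x points across it to the fence, y along the fence. Fence: x = 40 to 65 mm, full length, top z = 85 mm (track on it 89), saw kerf at y = -90. Bed open at x = -65 and both ends; 50 mm or more of table beyond the -y end. Beyond its open long edge: a covered stack 0.22 m high.
- mark: Pencilled length mark: a dark line 2 mm wide squared across the bed and over the fence, with a small V at its end on the bed. Axes as the board's; the line is y = 0 of this frame. It lies at the board's y = -50 to 0 mm. Chips may cover part of it.
- stop (a joint): Travel (m) of the aluminium length stop that straddles the fence: 0 at the board's +y end, growing towards -y, up to 0.130; starts at 0 to 0.015. The stop is 44 mm long, 46 mm across, its saddle top at z = 106 mm; a leg plate hangs in front of the fence to 3 mm above the bed (board x = 29 to 39 mm). With the lever open it slides with about 1 N.
- stop_face (a point): Point on the stop's working face, the flat end of its leg plate that looks to the board's -y, 3 mm above the bed. The stop is on the mark when this point has y = 0 in the mark's frame.
- post_foot (a point): Grip post (grip_post): upright, fixed on the stop, 22 mm (board x) x 12 mm (board y), top at z = 162 mm. This point: centre of its foot, z = 106 mm, over the fence's middle line, 34 mm towards the board's +y from the working face. Over their outer faces, along the board's y, post and lever measure 59 mm with the lever fully open, 34 mm closed. The lever pushed alone shoves the stop along.
- cam_lever: Dark polished cam lever. Origin on its hinge (along board x, z = 110 mm, 22 mm to -y of the post's middle); z along the arm, 10 mm thick, round tip 11 x 20 mm centred 49 mm out. Open it leans 0.47 to 0.55 rad towards the board's -y; closed it is upright beside the post, 11 mm gap, against an end stop. It stays where left; 4 N at the tip, then 6 N in the last third, where its cam brakes the stop.
- scraper: Scraper block standing on the table left of the covered stack: hardwood sole 96 x 36 x 16 mm with steel strips along its long edges, and on it a dark wooden ridge to hold, 80 x 22 mm, 14 to 48 mm up. 0.13 to 0.21 kg. Origin: centre of its underside; x along its length, z up.
- chip_1: Loose oak chip on the bed, a square sawn slice 24 x 22 x 8 mm, 10 to 12 g. Origin: centre of its underside.
- chip_2: Loose oak chip on the bed, a split sliver about 32 x 13 x 7 mm, 10 to 12 g. Origin: centre of its underside.
- chip_3: Loose oak chip on the bed, a square sawn slice 23 x 20 x 6 mm, 10 to 12 g. Origin: centre of its underside.
- chip_4: Loose oak chip on the bed, a split sliver about 36 x 11 x 8 mm, 10 to 12 g. Origin: centre of its underside.
Things that resemble listed ones, but are neither listed nor needed, are in the scene too. Leave any yellow look-alike of the chip_1 alone.

How it is judged:
On the way, in this order (a step that is already met when the one before it is completed fails the run):
1. all four chips are off the board while the fingers hold the scraper (height (world z) of each of chip_1, chip_2, chip_3, chip_4 below 0.03 m and contact force between the fingers and scraper above 1 N), for 0.1 s.
2. the scraper stands on the table again and the stop's face is within 5 mm of the mark with the lever still open (height (world z) of scraper below 0.006 m and angle between scraper's own z axis and vertical below 0.1 rad and y of stop_face in the frame of mark between -0.005 and 0.005 m and angle between cam_lever's own z axis and vertical above 0.25 rad), for 0.1 s.
At the end, for the whole second after the job is handed in: The stop's working face is within 4 mm of the mark, the cam lever is closed (within 0.05 rad of upright), the fingers press on both post and lever with more than 1.5 N each, all chips are off the board and the scraper stands upright on the table (y of stop_face in the frame of mark between -0.004 and 0.004 m and angle between cam_lever's own z axis and vertical below 0.05 rad and contact force between the fingers and grip_post above 1.5 N and contact force between the fingers and cam_lever above 1.5 N and height (world z) of each of chip_1, chip_2, chip_3, chip_4 below 0.03 m and height (world z) of scraper below 0.006 m and angle between scraper's own z axis and vertical below 0.1 rad); the arm keeps its last pose, push and grip.
It fails at once if the lever is clamped while the stop is more than 8 mm off the mark (angle between cam_lever's own z axis and vertical below 0.05 rad and (y of stop_face in the frame of mark above 0.008 m or y of stop_face in the frame of mark below -0.008 m)).
It fails at once if the fingers touch a chip (contact force between the fingers and chip_1 above 1 N or contact force between the fingers and chip_2 above 1 N or contact force between the fingers and chip_3 above 1 N or contact force between the fingers and chip_4 above 1 N).
It also fails if it takes over 70 s, if anything falls off the work surface, if the arm or the gripper's body presses on something with over 40 N, if the wrist force passes 120 N, or if a joint passes its speed limit or range.

ROBOT

A 6-joint arm with a two-finger parallel gripper is mounted at the origin on a cart in front of the work surface, level with it; the furniture and walls round the work are solid. World frame = base frame: x ahead of the robot, y to its left, z up, the work surface at z = 0. Lengths are in m, angles in rad, forces in N, time in s.
With the tool pointing down it reaches from about 0.35 to 0.925 m from the base axis. Payload 6.4 kg.
Tool frame: the origin (TCP) lies midway between the tips of the shut fingers; the grasp point (between the pads) lies 19 mm behind it; z points along the fingers, y is the line along which they close (so a half turn about z gives the same grasp; the last joint's range is limited). The gripper opens to 85 mm and grips with 20 to 120 N. Pads are 22 mm wide; open, the fingers measure 114 mm over their backs; the gripper's body (76 mm by 85 mm) begins 54 mm behind the grasp point. The pads swing forward as they close: fully open they stand 13 mm farther back than shut.
Start: joints at [-0.174, 0.245, 1.558, -0, 1.339, -0.174], TCP at [0.65, 0, 0.231] pointing down, gripper open.
Joint ranges: [-3.13, 3.13], [-1.02, 2.26], [0.13, 2.54], [-0.95, 4.09], [0.21, 2.88], [-2.74, 2.74]. Speed limits (rad/s): [2.57, 2.57, 3.14, 3.14, 3.14, 3.14].

INTERFACE

Orientations are given as a unit quaternion [w, x, y, z].
In Python, from workcell import get_state, snapshot, get_calibration, order gives the robot as it stands.
- The arm moves only by the shell command python3 -m creep 'ROWS' [FORCE]. ROWS is a JSON object whose one key "steps" holds a list of rows, each a list of 3 entries, a list of its own where there are three numbers: the shift along the tool's x, y, z in cm, then the turn, a rotation vector about the tool's x, y, z in degrees, then the finger opening in cm, from 0 to 8.54. In form: {"steps": [[[x, y, z], [rx, ry, rz], claw], ...]}. A call has 1 to 20 rows; each row shifts and turns the commanded pose from where the row before left it, along the tool's axes as they then stand; what a row does not reach is not made up. A row lasts 1/8 s, in which the tool goes at most 62.5 mm and 10.7 degrees, less where a joint would pass 70% of its speed; a pose out of reach is approached as far as the arm can. A call is refused whole if a number of a shift passes 6.25 or a number of a turn 10.7, either way. A call with a gripper value outside its range is refused whole. The fingers move at their own pace and stop on an object; FORCE is the grip in N (left out, the last holds). Time passes only in rows, so rows that do not move let the fingers close. It gives the time, the measured TCP pose, the force, the opening and the grip force at its end, in the units of the state.
- get_state(): the state, without advancing time (a new reading comes with each control period).
- snapshot(name): name is "scene" or "side" or "wrist"; returns the picture (480x640x3 uint8, blue, green, red); there is no depth.
- get_calibration(name): a dict with "camera_matrix" (3x3 intrinsics, pixels), "position" and "attitude" of the camera in the world; the wrist camera has in their place "mount" (4x4, takes a point from camera to tool coordinates, whose origin is the TCP and whose axes are the flange's). Camera axes: x right, y down, z forward; pixel columns grow to the right and rows downward; lengths in m; the calibration is good to about 2 mm. A picture is of the moment at which its call begins: read the wrist's pose just before it. get_calibration takes no time and is no camera call.
- order.sign_off(): hands the job in; it is judged then, once.
The state is a dict: "clock": time; "q": joint angles; "joint_vel": joint speeds; "joint_torque": joint torques, N m; "ee_pos": TCP position; "eef_rot": TCP orientation; "force": force on the tool from outside, world axes, zero at the start; "moment": the same for the moment, N m; "width": finger opening in m; "grasp_force": force on a finger pad.
Only numpy, scipy, OpenCV 4.12 (cv2) and the standard library are available. Lean on these libraries where they do the work, as an engineer would, in place of code of your own. Each camera call takes 0.05 s, during which the arm holds its last target. There are 200 camera calls.

## Working session

There is one attempt and no reset: what is moved stays moved. The work goes in short steps, Python scripts to look and compute and a shell command to move; the robot and the scene stay as the last step left them, time stands still between calls to the robot, and variables do not carry over. Pictures are saved under pics/ and viewed, at most 10 in all, crops included, and the job is handed in when it is done.

```bash
mkdir -p pics; ls
python3 - <<'E'
from workcell import *
import cv2,json
s=get_state();print({k:s[k] for k in('clock','ee_pos','eef_rot','width')})
for n in("scene","side","wrist"):
    cv2.imwrite(f"pics/{n}0.png",snapshot(n));c=get_calibration(n);print(n,c)
E
```

```text
pics
{'clock': 0.0, 'ee_pos': array([6.49456762e-01, 9.35133413e-05, 2.30206525e-01]), 'eef_rot': array([-7.60863459e-04,  7.07101376e-01,  7.07111576e-01, -5.32784801e-04]), 'width': 0.08576154230293856}
scene {'camera_matrix': array([[575.16006494,   0.        , 324.55723552],
       [  0.        , 575.16006494, 237.03764797],
       [  0.        ,   0.        ,   1.        ]]), 'position': array([-0.01452738, -0.27113479,  0.81019923]), 'attitude': array([-0.31940127,  0.82940333, -0.42568536,  0.16989678])}
side {'camera_matrix': array([[511.92390112,   0.        , 322.63232957],
       [  0.        , 511.92390112, 240.3958148 ],
       [  0.        ,   0.        ,   1.        ]]), 'position': array([ 0.22432023, -0.69196217,  0.47089242]), 'attitude': array([-0.53418958,  0.82150684, -0.16855135,  0.10657603])}
wrist {'camera_matrix': array([[417.56972562,   0.        , 318.76843862],
       [  0.        , 417.56972562, 248.81054525],
       [  0.        ,   0.        ,   1.        ]]), 'mount': array([[-3.29621192e-04, -9.58803948e-01, -2.84068442e-01,
         7.24763014e-02],
       [ 9.99999817e-01, -4.60059151e-04,  3.92459642e-04,
        -1.11187911e-04],
       [-5.06980141e-04, -2.84068261e-01,  9.58803925e-01,
        -1.41744928e-01],
       [ 0.00000000e+00,  0.00000000e+00,  0.00000000e+00,
         1.00000000e+00]])}
```

View pics/scene0.png

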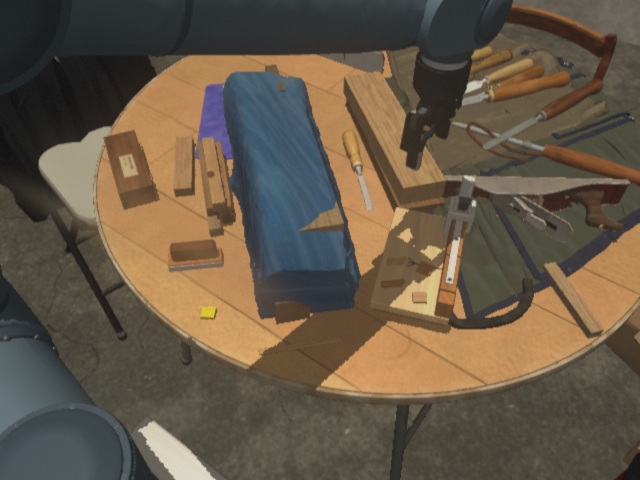

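View pics/wrist0.png

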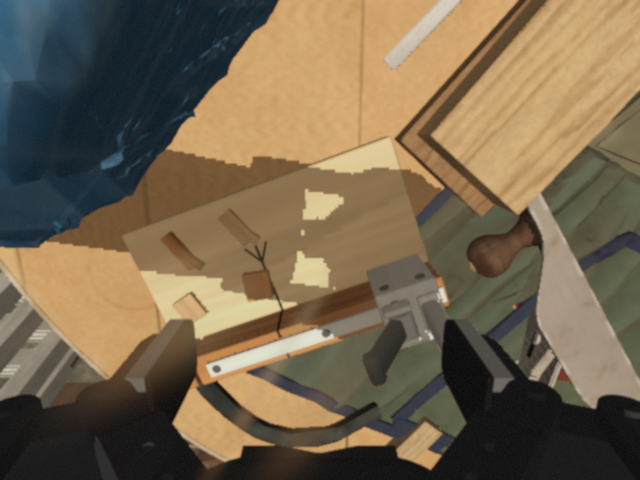

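View pics/side0.png

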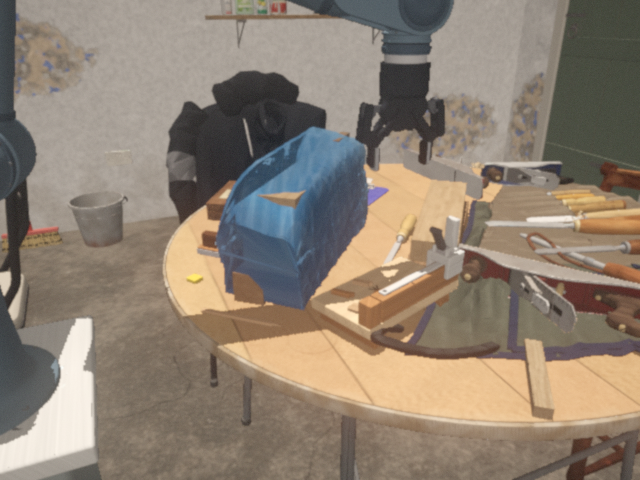

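The wrist view shows the chips at about (238,228), (182,252), (190,305) and (257,285). The V of the mark is at (258,250), with its line running to (280,340). The stop is at about (405,290) and its lever tip at about (378,365). In the scene view the scraper is at about (195,255), left of the blue stack.

```bash
cat > h.py <<'E'
import numpy as np,cv2
from workcell import *
from scipy.spatial.transform import Rotation as R
def rot(q): return R.from_quat(np.r_[q[1:],q[0]]).as_matrix()
def cam(n,s=None):
    c=get_calibration(n);K=c["camera_matrix"]
    if n=="wrist":
        s=s or get_state();T=np.eye(4);T[:3,:3]=rot(s["eef_rot"]);T[:3,3]=s["ee_pos"];M=T@c["mount"]
        return K,M[:3,:3],M[:3,3]
    return K,rot(c["attitude"]),np.array(c["position"])
def plane(C,uv,z):
    K,A,p=C;uv=np.atleast_2d(uv).astype(float)
    d=(A@np.linalg.inv(K)@np.c_[uv,np.ones(len(uv))].T).T
    return p+d*((z-p[2])/d[:,2])[:,None]
def proj(C,X):
    K,A,p=C;x=(K@A.T@(np.atleast_2d(X)-p).T).T
    return x[:,:2]/x[:,2:]
E
python3 - <<'E'
from h import *
np.set_printoptions(precision=4,suppress=True)
C=cam("wrist")
print("bed",plane(C,[[123,235],[392,137],[160,314],[258,250],[273,300]],.045))
print("chips",plane(C,[[238,228],[182,252],[190,305],[257,285]],.053))
print("fence/track",plane(C,[[208,368],[280,340],[330,330]],.087))
S=cam("scene")
print("scene bed",plane(S,[[400,208],[372,306]],.045))
print("scraper",plane(S,[[168,264],[222,258],[170,270],[222,266]],.016))
print("ridge top",plane(S,[[172,244],[215,240]],.048))
print("stack top?",plane(S,[[355,290],[255,312],[357,300]],.0),plane(S,[[345,237],[262,275],[330,265]],.2))
E
```

```text
bed [[ 0.4908 -0.0127  0.045 ]
 [ 0.7048  0.0639  0.045 ]
 [ 0.5132 -0.0826  0.045 ]
 [ 0.5996 -0.0253  0.045 ]
 [ 0.6105 -0.0696  0.045 ]]
chips [[ 0.5859 -0.0049  0.053 ]
 [ 0.54   -0.0246  0.053 ]
 [ 0.5424 -0.0706  0.053 ]
 [ 0.5988 -0.0528  0.053 ]]
fence/track [[ 0.5631 -0.1086  0.087 ]
 [ 0.6198 -0.0843  0.087 ]
 [ 0.6578 -0.0759  0.087 ]]
scene bed [[ 0.704   0.0557  0.045 ]
 [ 0.481  -0.0224  0.045 ]]
scraper [[0.3637 0.3319 0.016 ]
 [0.4307 0.2634 0.016 ]
 [0.356  0.319  0.016 ]
 [0.4167 0.2508 0.016 ]]
ridge top [[0.3851 0.3354 0.048 ]
 [0.4367 0.2805 0.048 ]]
stack top? [[0.5218 0.0349 0.    ]
 [0.3828 0.1472 0.    ]
 [0.5057 0.0202 0.    ]] [[0.4605 0.0235 0.2   ]
 [0.3368 0.0754 0.2   ]
 [0.4051 0.011  0.2   ]]
```

Run:
```python
import cv2
a=cv2.imread("pics/scene0.png")[120:330,130:480]
cv2.imwrite("pics/sc_crop.png",cv2.resize(a,None,fx=2.25,fy=2.25,interpolation=cv2.INTER_CUBIC))
```

```text
(no output)
```

View pics/sc_crop.png

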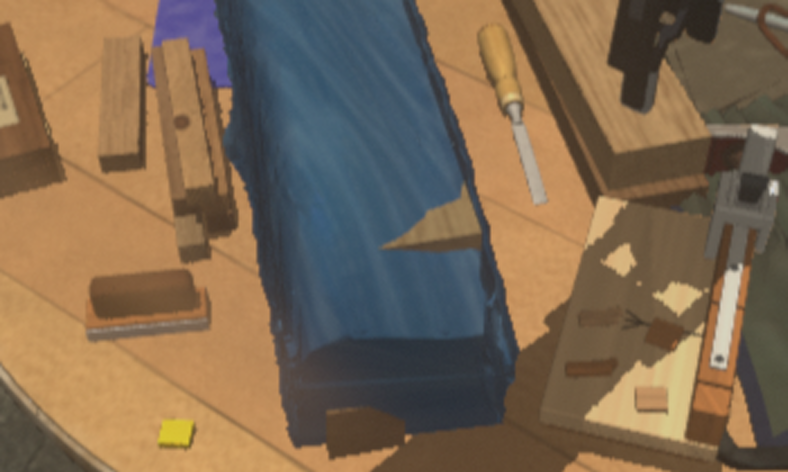

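The crop confirms the board layout. It runs about 20° off world x, with the mark near board y ≈ -17 mm and all the chips at board y < 0. The scraper is at world ≈ (0.40, 0.29) with its y axis at about 43°. I'll go above the scraper for a closer look.

```bash
python3 -m creep '{"steps":[[[0,0,-4],[0,0,0],8.5],[[0,0,-4],[0,0,0],8.5],[[2.9,-2.5,0],[0,0,0],8.5],[[2.9,-2.5,0],[0,0,0],8.5],[[2.9,-2.5,0],[0,0,0],8.5],[[2.9,-2.5,0],[0,0,0],8.5],[[2.9,-2.5,0],[0,0,0],8.5],[[2.9,-2.5,0],[0,0,0],8.5],[[2.9,-2.5,0],[0,0,0],8.5],[[2.9,-2.5,0],[0,0,0],8.5],[[2.9,-2.5,0],[0,0,0],8.5],[[2.9,-2.5,0],[0,0,0],8.5],[[0,0,4],[0,0,-10.7],8.5],[[0,0,4],[0,0,-10.7],8.5],[[0,0,0],[0,0,-10.7],8.5],[[0,0,0],[0,0,-10.7],8.5],[[0,0,0],[0,0,0],8.5],[[0,0,0],[0,0,0],8.5]]}'
python3 - <<'E'
from h import *
s=get_state();print(s["ee_pos"],s["clock"]);cv2.imwrite("pics/wrist1.png",snapshot("wrist"))
E
```

```text
clock: 2.4
ee_pos: [0.4, 0.29, 0.2313]
eef_rot: [-0.0, 0.402, 0.916, -0.0]
force: [-0.7, 0.6, 0.4]
width: 0.0851
grasp_force: 0.0
[0.39996357 0.28997633 0.23126268] 2.4
```

View pics/wrist1.png

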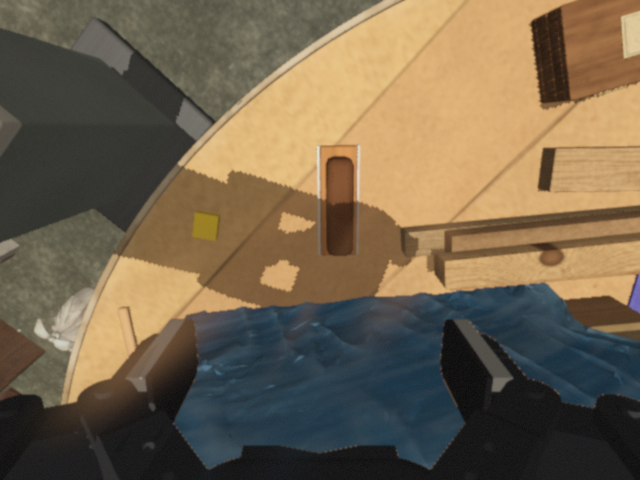

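The scraper's sole corners are at about (319,146), (358,145), (320,254) and (360,254), and its ridge lies within (328..355, 157..255). It is already aligned with the tool axes.

Run:
```python
from h import *
np.set_printoptions(precision=4,suppress=True)
s=get_state();C=cam("wrist",s);Rt=rot(s["eef_rot"])
for z,p in((.016,[[319,146],[358,145],[320,254],[360,254]]),(.048,[[328,157],[354,157],[329,255],[355,255]])):
    X=plane(C,p,z);print(X.mean(0),((X-s["ee_pos"])@Rt)*100)
    d=(X.mean(0)-s["ee_pos"])@Rt;print("centre in tool cm",d*100)
```

```text
[0.4071 0.3087 0.016 ] [[ 5.5719  0.0368 21.5314]
 [ 5.6515  3.2765 21.5316]
 [-3.8264  0.1247 21.5315]
 [-3.8278  3.7056 21.5317]]
centre in tool cm [ 0.8923  1.7859 21.5316]
[0.4066 0.3096 0.048 ] [[ 4.9068  0.7204 18.3315]
 [ 4.9061  2.7023 18.3315]
 [-2.9196  0.8486 18.3316]
 [-2.9204  2.9691 18.3316]]
centre in tool cm [ 0.9932  1.8101 18.3316]
```

```bash
python3 - <<'E'
from h import *
s=get_state();C=cam("wrist",s);Rt=rot(s["eef_rot"])
for z in(.0,.1,.2):print(z,(((plane(C,[[200,315],[340,297],[540,285]],z)-s["ee_pos"])@Rt)*100).round(1)[:,:2])
E
python3 -m creep '{"steps":[[[0.95,1.8,0],[0,0,-1.3],8.5],[[0,0,0],[0,0,0],8.5],[[0,0,3],[0,0,0],8.5],[[0,0,3],[0,0,0],8.5],[[0,0,3],[0,0,0],8.5],[[0,0,3],[0,0,0],8.5],[[0,0,3],[0,0,0],8.5],[[0,0,2],[0,0,0],8.5],[[0,0,2],[0,0,0],8.5],[[0,0,1],[0,0,0],8.5],[[0,0,1],[0,0,0],8.5],[[0,0,0],[0,0,0],8.5],[[0,0,0],[0,0,0],8.5]]}'
```

```text
0.0 [[-10.6 -11.6]
 [ -8.7   2.1]
 [ -7.4  21.2]]
0.1 [[-5.8 -8.5]
 [-4.4  1.5]
 [-3.5 15.5]]
0.2 [[-1.  -5.4]
 [-0.1  1. ]
 [ 0.4  9.8]]
clock: 4.08
ee_pos: [0.4072, 0.3094, 0.0219]
eef_rot: [0.0, 0.39, 0.921, 0.0]
force: [0.8, 0.3, 0.4]
width: 0.0851
grasp_force: 0.0
```

```bash
python3 -m creep '{"steps":[[[0,0,0],[0,0,0],4],[[0,0,0],[0,0,0],1.5],[[0,0,0],[0,0,0],1.5],[[0,0,0],[0,0,0],1.5],[[0,0,0],[0,0,0],1.5],[[0,0,0],[0,0,0],1.5],[[0,0,0],[0,0,0],1.5]]}' 60
python3 -m creep '{"steps":[[[0,0,-1],[0,0,0],1.5],[[0,0,-2],[0,0,0],1.5],[[0,0,-3],[0,0,0],1.5],[[0,0,-4],[0,0,0],1.5],[[0,0,-4],[0,0,0],1.5],[[0,0,-4],[0,0,0],1.5],[[0,0,-4],[0,0,0],1.5],[[0,0,-4],[0,0,0],1.5],[[0,0,-4],[0,0,0],1.5],[[0,0,-2],[0,0,0],1.5],[[0,0,0],[0,0,0],1.5],[[0,0,0],[0,0,0],1.5]]}'
```

```text
clock: 4.95
ee_pos: [0.4071, 0.3094, 0.0216]
eef_rot: [0.0, 0.39, 0.921, 0.0]
force: [-0.9, -0.2, 3.1]
width: 0.0208
grasp_force: 59.7
clock: 6.45
ee_pos: [0.406, 0.3089, 0.339]
eef_rot: [-0.001, 0.39, 0.921, -0.001]
force: [-0.5, -0.2, -2.3]
width: 0.0212
grasp_force: 59.2
```

```bash
python3 -m creep '{"steps":[[[0,0,0],[0,0,8.2],1.5],[[0,0,0],[0,0,8.2],1.5],[[0,0,0],[0,0,8.1],1.5],[[-3.2,0.88,0],[0,0,0],1.5],[[-3.2,0.88,0],[0,0,0],1.5],[[-3.2,0.88,0],[0,0,0],1.5],[[-3.2,0.88,0],[0,0,0],1.5],[[-3.2,0.88,0],[0,0,0],1.5],[[-3.2,0.88,0],[0,0,0],1.5],[[-3.2,0.88,0],[0,0,0],1.5],[[-3.2,0.88,0],[0,0,0],1.5],[[-3.2,0.88,0],[0,0,0],1.5],[[-3.2,0.88,0],[0,0,0],1.5],[[-3.2,0.88,0],[0,0,0],1.5],[[-3.2,0.88,0],[0,0,0],1.5],[[0,0,3],[0,0,0],1.5],[[0,0,3],[0,0,0],1.5],[[0,0,3],[0,0,0],1.5],[[0,0,0],[0,0,0],1.5],[[0,0,0],[0,0,0],1.5]]}'
python3 - <<'E'
from h import *
s=get_state();print(s["ee_pos"],s["eef_rot"],s["clock"]);cv2.imwrite("pics/wrist2.png",snapshot("wrist"))
E
```

```text
clock: 8.95
ee_pos: [0.6352, -0.0171, 0.2515]
eef_rot: [-0.0, 0.576, 0.817, -0.0]
force: [0.7, -0.0, -1.7]
width: 0.0206
grasp_force: 59.1
[ 0.63518974 -0.01714183  0.25150955] [-1.62737214e-05  5.76439686e-01  8.17139699e-01 -9.63387849e-06] 8.95
```

View pics/wrist2.png

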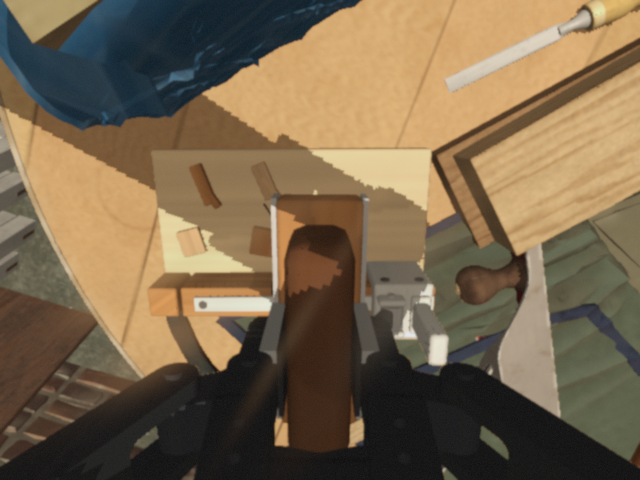

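The board now lies square to the image. Its open edge is at row 150 from x=152 to 430, the fence is at row 275, and the chips are at (204,186), (190,241), (263,180) and (260,241), all left of the scraper.

Run:
```python
from h import *
s=get_state();C=cam("wrist",s);Rt=rot(s["eef_rot"])
f=lambda p,z:(((plane(C,p,z)-s["ee_pos"])@Rt)*100).round(2)[:,:2]
print("bed",f([[152,150],[430,150],[165,273],[427,264]],.045))
print("fence front top",f([[150,276],[272,275],[150,314]],.085))
print("chips",f([[204,186],[190,241],[263,180],[260,241],[258,163],[276,196]],.053))
print("leg/stop",f([[367,262],[367,306]],.106),f([[367,262]],.085))
```

```text
bed [[  5.3  -13.57]
 [  5.29   9.08]
 [ -5.33 -13.63]
 [ -4.51   9.56]]
fence front top [[ -4.14 -13.28]
 [ -4.07  -3.67]
 [ -7.41 -13.66]]
chips [[  2.48  -9.35]
 [ -2.17 -10.9 ]
 [  2.97  -4.52]
 [ -2.17  -4.97]
 [  4.33  -4.87]
 [  1.66  -3.5 ]]
leg/stop [[-2.3   3.51]
 [-5.78  3.63]] [[-3.    3.77]]
```

```bash
python3 -m creep '{"steps":[[[0.3,-0.7,3],[0,0,0],1.5],[[0,0,4],[0,0,0],1.5],[[0,0,4],[0,0,0],1.5],[[0,0,3],[0,0,0],1.5],[[0,0,2],[0,0,0],1.5],[[0,0,1],[0,0,0],1.5],[[0,0,0.6],[0,0,0],1.5],[[0,0,0],[0,0,0],1.5],[[0,0,0],[0,0,0],1.5]]}'
python3 -m creep '{"steps":[[[0,0,0.3],[0,0,0],1.5],[[0,0,0.2],[0,0,0],1.5],[[0,0,0],[0,0,0],1.5]]}'
```

```text
clock: 10.12
ee_pos: [0.6282, -0.0168, 0.0763]
eef_rot: [0.001, 0.576, 0.817, 0.0]
force: [-0.1, -0.3, -2.0]
width: 0.0211
grasp_force: 59.2
clock: 10.5
ee_pos: [0.6272, -0.0166, 0.07]
eef_rot: [-0.0, 0.576, 0.817, -0.0]
force: [0.7, 0.1, -1.7]
width: 0.0214
grasp_force: 59.2
```

```bash
python3 -m creep '{"steps":[[[0,0,0.2],[0,0,0],1.5],[[0,0,0],[0,0,0],1.5]]}'
python3 -m creep '{"steps":[[[0,0,0.1],[0,0,0],1.5],[[0,0,0],[0,0,0],1.5]]}'
```

```text
clock: 10.75
ee_pos: [0.6273, -0.0166, 0.068]
eef_rot: [-0.0, 0.576, 0.817, -0.0]
force: [-0.6, 0.4, -2.4]
width: 0.0208
grasp_force: 59.2
clock: 11.0
ee_pos: [0.6274, -0.0166, 0.0672]
eef_rot: [-0.0, 0.576, 0.817, -0.0]
force: [-0.2, 0.9, -2.8]
width: 0.0207
grasp_force: 59.2
```

```bash
python3 -m creep '{"steps":[[[0,-0.8,0],[0,0,0],1.5],[[0,-0.8,0],[0,0,0],1.5],[[0,-0.8,0],[0,0,0],1.5],[[0,-0.8,0],[0,0,0],1.5],[[0,-0.8,0],[0,0,0],1.5],[[0,-0.8,0],[0,0,0],1.5],[[0,-0.8,0],[0,0,0],1.5],[[0,-0.8,0],[0,0,0],1.5],[[0,-0.8,0],[0,0,0],1.5],[[0,-0.8,0],[0,0,0],1.5]]}'
python3 -m creep '{"steps":[[[0,-0.7,0],[0,0,0],1.5],[[0,-0.7,0],[0,0,0],1.5],[[0,-0.7,0],[0,0,0],1.5],[[0,-0.7,0],[0,0,0],1.5],[[0,-0.7,0],[0,0,0],1.5],[[0,-0.7,0],[0,0,0],1.5],[[0,0,0],[0,0,0],1.5],[[0,0,0],[0,0,0],1.5]]}'
python3 - <<'E'
from h import *
s=get_state();print(s["ee_pos"]);a=snapshot("wrist");b=snapshot("scene")[190:350,330:530]
b=cv2.resize(b,(600,480));cv2.imwrite("pics/w3.png",np.hstack([cv2.resize(a,(400,300)),cv2.resize(b,(375,300))]))
E
```

```text
clock: 12.25
ee_pos: [0.5516, -0.0437, 0.0673]
eef_rot: [0.0, 0.576, 0.817, 0.0]
force: [-0.3, -0.8, -2.3]
width: 0.0211
grasp_force: 59.2
clock: 13.25
ee_pos: [0.5127, -0.0576, 0.0674]
eef_rot: [0.0, 0.576, 0.817, 0.0]
force: [0.1, 0.3, -1.4]
width: 0.0211
grasp_force: 59.2
[ 0.51267893 -0.05764187  0.06739913]
```

View pics/w3.png

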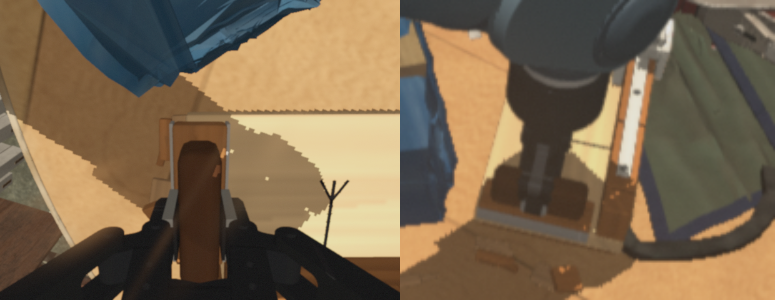

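```bash
python3 -m creep '{"steps":[[[0,-0.7,0],[0,0,0],1.5],[[0,-0.7,0],[0,0,0],1.5],[[0,0,0],[0,0,0],1.5],[[0,0,-1],[0,0,0],1.5],[[0,0,-3],[0,0,0],1.5],[[0,0,-4],[0,0,0],1.5],[[0,0,-4],[0,0,0],1.5],[[0,0,-4],[0,0,0],1.5],[[0,0,-4],[0,0,0],1.5],[[0,0,-4],[0,0,0],1.5],[[0,0,-3],[0,0,0],1.5],[[0,0,0],[0,0,0],1.5],[[0,0,0],[0,0,0],1.5]]}'
python3 - <<'E'
from h import *
s=get_state();print(s["ee_pos"]);cv2.imwrite("pics/w4.png",snapshot("wrist"))
E
```

```text
clock: 14.98
ee_pos: [0.4988, -0.062, 0.3359]
eef_rot: [-0.001, 0.576, 0.817, -0.0]
force: [-0.1, 0.5, -2.3]
width: 0.0206
grasp_force: 59.2
[ 0.49876631 -0.06203165  0.33587069]
```

View pics/w4.png

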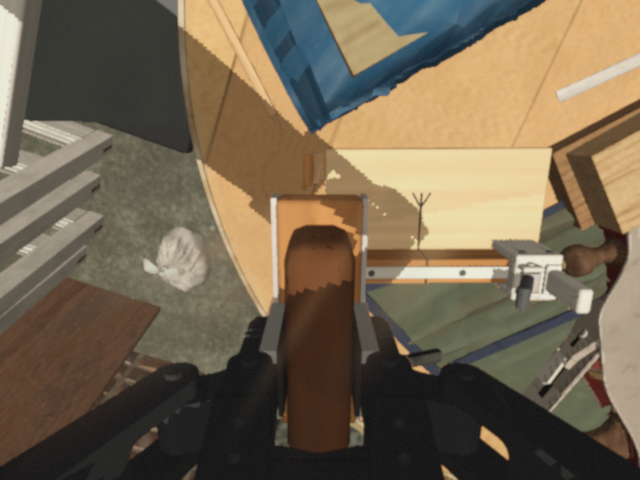

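The bed looks clear. A sliver shows at (313,170) near the -y end. The mark line is at column ~421 (rows 195-250) and the stop is at columns 500-560. I'll check the sliver against the bed corner.

Run:
```python
from h import *
s=get_state();C=cam("wrist",s);Rt=rot(s["eef_rot"])
c=np.array([.6352,-.0171,.2515])+rot([0,.57644,.81714,0])@np.array([.053,-.1357,.2065])
print(c,proj(C,c))
yb=rot([0,.57644,.81714,0])[:,1]
pts=plane(C,[[305,170],[320,168],[313,190]],.005);print(pts,(pts-c)@yb)
a=cv2.imread("pics/w4.png")[130:220,270:370];b=snapshot("scene")[220:340,340:500]
cv2.imwrite("pics/w5.png",np.hstack([cv2.resize(a,(400,360),interpolation=2),cv2.resize(b,(400,300),interpolation=2)[:, :] if 0 else cv2.resize(b,(400,360),interpolation=2)]))
```

```text
[ 0.48958395 -0.01268908  0.045     ] [[327.30671294 149.47071206]]
[[ 0.47509976 -0.04378568  0.005     ]
 [ 0.49014249 -0.03609344  0.005     ]
 [ 0.49092756 -0.06188231  0.005     ]] [-0.0240759  -0.00732445 -0.01523534]
```

View pics/w5.png

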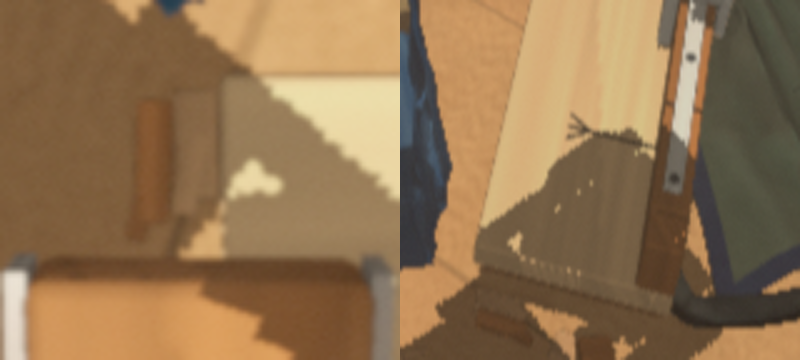

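The bed is bare. The slivers lie on the table beyond the end, with the board's end at column ~327. Next I return the scraper.

```bash
python3 -m creep '{"steps":[[[3.17,0.31,0],[0,0,0],1.5],[[3.17,0.31,0],[0,0,0],1.5],[[3.17,0.31,0],[0,0,0],1.5],[[3.17,0.31,0],[0,0,0],1.5],[[3.17,0.31,0],[0,0,0],1.5],[[3.17,0.31,0],[0,0,0],1.5],[[3.17,0.31,0],[0,0,0],1.5],[[3.17,0.31,0],[0,0,0],1.5],[[3.17,0.31,0],[0,0,0],1.5],[[3.17,0.31,0],[0,0,0],1.5],[[3.17,0.31,0],[0,0,0],1.5],[[3.17,0.31,0],[0,0,0],1.5],[[0,0,0],[0,0,-8.2],1.5],[[0,0,0],[0,0,-8.2],1.5],[[0,0,0],[0,0,-8.1],1.5],[[0,0,4],[0,0,0],1.5],[[0,0,0],[0,0,0],1.5],[[0,0,0],[0,0,0],1.5]]}'
```

```text
clock: 17.32
ee_pos: [0.4069, 0.3086, 0.2976]
eef_rot: [-0.0, 0.39, 0.921, -0.0]
force: [-0.1, 0.0, -1.8]
width: 0.0211
grasp_force: 59.1
```

```bash
python3 -m creep '{"steps":[[[0,0,4],[0,0,0],1.5],[[0,0,4],[0,0,0],1.5],[[0,0,4],[0,0,0],1.5],[[0,0,4],[0,0,0],1.5],[[0,0,4],[0,0,0],1.5],[[0,0,3],[0,0,0],1.5],[[0,0,2],[0,0,0],1.5],[[0,0,1],[0,0,0],1.5],[[0,0,0.8],[0,0,0],1.5],[[0,0,0],[0,0,0],1.5],[[0,0,0.2],[0,0,0],1.5],[[0,0,0.2],[0,0,0],1.5],[[0,0,0],[0,0,0],1.5]]}'
```

```text
clock: 18.95
ee_pos: [0.4068, 0.3086, 0.0254]
eef_rot: [0.0, 0.39, 0.921, 0.0]
force: [-0.1, -0.2, -1.7]
width: 0.0209
grasp_force: 59.3
```

```bash
python3 -m creep '{"steps":[[[0,0,0.2],[0,0,0],1.5],[[0,0,0.1],[0,0,0],1.5],[[0,0,0.1],[0,0,0],1.5],[[0,0,0],[0,0,0],1.5]]}'
```

```text
clock: 19.45
ee_pos: [0.4067, 0.3086, 0.0216]
eef_rot: [-0.0, 0.39, 0.921, -0.0]
force: [-2.2, -1.1, 4.3]
width: 0.0207
grasp_force: 59.8
```

```bash
python3 -m creep '{"steps":[[[0,0,0],[0,0,0],2.6],[[0,0,0],[0,0,0],4],[[0,0,0],[0,0,0],8.5],[[0,0,0],[0,0,0],8.5],[[0,0,0],[0,0,0],8.5],[[0,0,0],[0,0,0],8.5],[[0,0,-2],[0,0,0],8.5],[[0,0,-4],[0,0,0],8.5],[[0,0,-5],[0,0,0],8.5],[[0,0,-5],[0,0,0],8.5],[[0,0,-5],[0,0,0],8.5],[[0,0,-5],[0,0,0],8.5],[[0,0,-5],[0,0,0],8.5],[[0,0,0],[0,0,8.2],8.5],[[0,0,0],[0,0,8.2],8.5],[[0,0,0],[0,0,8.1],8.5],[[0,0,0],[0,0,0],8.5]]}' 20
python3 -m creep '{"steps":[[[-3.16,1.02,0],[0,0,0],8.5],[[-3.16,1.02,0],[0,0,0],8.5],[[-3.16,1.02,0],[0,0,0],8.5],[[-3.16,1.02,0],[0,0,0],8.5],[[-3.16,1.02,0],[0,0,0],8.5],[[-3.16,1.02,0],[0,0,0],8.5],[[-3.16,1.02,0],[0,0,0],8.5],[[-3.16,1.02,0],[0,0,0],8.5],[[-3.16,1.02,0],[0,0,0],8.5],[[-3.16,1.02,0],[0,0,0],8.5],[[-3.16,1.02,0],[0,0,0],8.5],[[-3.16,1.02,0],[0,0,0],8.5],[[-3.16,1.02,0],[0,0,0],8.5],[[-3.16,1.02,0],[0,0,0],8.5],[[0,0,3],[0,0,0],8.5],[[0,0,3],[0,0,0],8.5],[[0,0,0],[0,0,0],8.5],[[0,0,0],[0,0,0],8.5]]}'
python3 - <<'E'
from h import *
s=get_state();print(s["ee_pos"],s["eef_rot"],s["clock"]);cv2.imwrite("pics/w6.png",snapshot("wrist"))
E
```

```text
clock: 21.58
ee_pos: [0.4067, 0.3085, 0.3312]
eef_rot: [-0.0, 0.576, 0.818, -0.0]
force: [1.0, 0.7, -0.9]
width: 0.0851
grasp_force: 0.0
clock: 23.82
ee_pos: [0.6902, -0.0603, 0.2727]
eef_rot: [0.001, 0.576, 0.817, 0.0]
force: [0.1, -0.1, 0.2]
width: 0.0852
grasp_force: 0.0
[ 0.69021464 -0.06034058  0.27272235] [8.23591074e-04 5.75985652e-01 8.17459334e-01 2.96159085e-04] 23.825
```

View pics/w6.png

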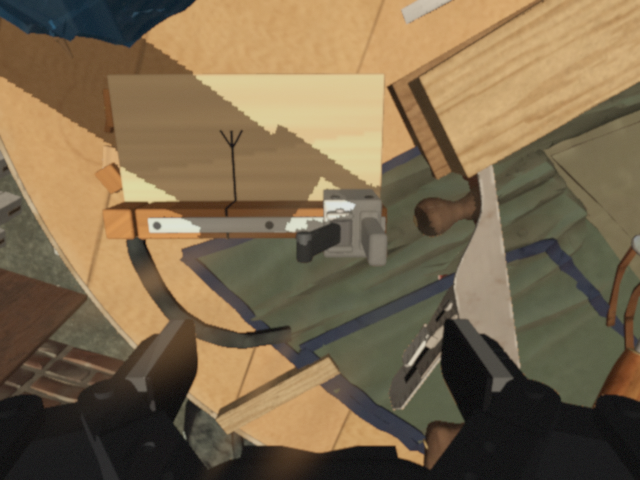

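The bed is clear. The mark line runs from (232,147) to (235,200), and the saddle spans columns 323-385, rows 190-256. The lever tip is at about (306,248) and the post top at about (376,255).

Run:
```python
from h import *
s=get_state();C=cam("wrist",s);Rt=rot(s["eef_rot"]);print(s["ee_pos"])
f=lambda p,z:(((plane(C,p,z)-s["ee_pos"])@Rt)*100).round(2)[:,:2]
print("bed",f([[108,74],[383,74],[122,202]],.045))
print("mark bed",f([[232,147],[235,200]],.045),"fence",f([[228,210]],.085))
print("saddle left/right",f([[323,190],[323,230],[381,190]],.106))
print("leg bottom?",f([[323,190]],.085))
print("post top corners",f([[365,262],[386,264],[386,236]],.162))
print("lever tip",f([[298,240],[298,262],[312,262]],.153))
g=cv2.cvtColor(cv2.imread("pics/w6.png"),cv2.COLOR_BGR2GRAY)
for r in(160,175,190): print(r,g[r,224:244])
for r in(196,225,245): print(r,g[r,312:334], g[r,374:394])
for r in(242,250,258):print(r,g[r,360:392])
```

```text
[ 0.69048205 -0.06035938  0.27340711]
bed [[ 11.27 -17.29]
 [ 11.27   5.3 ]
 [  0.66 -17.57]]
mark bed [[ 5.44 -7.46]
 [ 0.83 -7.47]] fence [[ 0.72 -7.27]]
saddle left/right [[ 2.63  0.32]
 [-0.42  0.33]
 [ 2.63  4.62]]
leg bottom? [[2.32 0.34]]
post top corners [[-1.14  2.96]
 [-1.27  4.31]
 [ 0.58  4.22]]
lever tip [[ 0.08 -1.34]
 [-1.43 -1.37]
 [-1.43 -0.44]]
160 [120 118 120 119 119 120 115  90  58  53  92 113 118 121 122 122 122 120
 121 120]
175 [117 117 116 115 117 117 116 111  90  55  56  95 112 116 116 117 116 116
 117 115]
190 [121 121 123 121 121 121 121 121 116  91  56  62 101 117 121 122 120 121
 120 120]
196 [196 195 196 196 196 196 197 196 195 193 177 144 116 109 109 110 109 105
  96  85  79  76] [ 92  96 100 103 109 110  98  89  86  85  85  85  82  81  80  80  76  75
  75  75]
225 [127 126 127 127 127 126 125 126 123 123 116  99  88  81  70  58  51  46
  40  40  42  39] [ 90  90  91  92  91  93 100 115 124 125 119  99  81  81  81  79  79  77
  79  77]
245 [39 40 44 41 42 40 39 39 39 42 43 41 41 42 43 40 43 37 40 43 48 53] [127 126 125 125 126 125 126 125 125 124 121 116 103  90  85  85  88  89
  89  87]
242 [105  93  81  79  77  77  76  77  82  96 109 116 120 124 126 125 125 127
 126 126 126 125 125 124 120 116 104  88  74  74  77  82]
250 [122 122 121 111  93  80  76  78  87  99 110 117 122 125 126 126 126 127
 126 126 126 126 124 122 119 113  97  77  65  59  58  57]
258 [ 94  94  91  88  82  78  75  77  87 103 114 118 123 124 126 125 124 124
 123 124 121 121 120 119 113 108  94  82  80  79  82  84]
```

```bash
python3 -m creep '{"steps":[[[-0.45,1.4,0],[0,0,0],8.5],[[0,0,0],[0,0,0],8.5],[[0,0,3],[0,0,0],8.5],[[0,0,3],[0,0,0],8.5],[[0,0,3],[0,0,0],8.5],[[0,0,2],[0,0,0],8.5],[[0,0,2],[0,0,0],8.5],[[0,0,1.5],[0,0,0],8.5],[[0,0,0],[0,0,0],8.5],[[0,0,0],[0,0,0],6.8],[[0,0,0],[0,0,0],6.8],[[0,0,0],[0,0,0],6.8]]}' 20
python3 - <<'E'
from h import *
s=get_state();C=cam("wrist",s);cv2.imwrite("pics/w7.png",snapshot("wrist"))
Rt0=rot([0,.576,.81745,0]);p0=np.array([.6905,-.0604,.2734])
print(s["ee_pos"],(s["ee_pos"]-p0)@Rt0*100)
# where mark line & saddle face edge should appear
for X in([.054,-.0746,.2284],[.025,-.0746,.2284],[.023,.003,.1674],[.023,.003,.2254]):print(proj(C,p0+Rt0@np.array(X)))
E
```

```text
clock: 25.38
ee_pos: [0.7048, -0.0599, 0.1271]
eef_rot: [0.001, 0.576, 0.817, 0.0]
force: [0.7, -0.4, -0.2]
width: 0.0684
grasp_force: 0.0
[ 0.70480324 -0.05993584  0.12710377] [-0.43752037  1.36255548 14.6296233 ]
[[149.73162652 153.3170908 ]]
[[155.96624676 207.98776899]]
[[292.28332664 241.36578107]]
[[298.68456273 212.48051612]]
```

```bash
python3 -m creep '{"steps":[[[0,-0.3,0],[0,0,0],6.8],[[0,-0.3,0],[0,0,0],6.8],[[0,-0.5,0],[0,0,0],6.8],[[0,-0.8,0],[0,0,0],6.8],[[0,-0.8,0],[0,0,0],6.8],[[0,-0.8,0],[0,0,0],6.8],[[0,-0.8,0],[0,0,0],6.8],[[0,-0.8,0],[0,0,0],6.8],[[0,-0.8,0],[0,0,0],6.8],[[0,-0.6,0],[0,0,0],6.8],[[0,-0.4,0],[0,0,0],6.8],[[0,-0.3,0],[0,0,0],6.8],[[0,-0.2,0],[0,0,0],6.8],[[0,0,0],[0,0,0],6.8],[[0,0,0],[0,0,0],6.8]]}'
cat > m.py <<'E'
from h import *
s=get_state();C=cam("wrist",s);im=snapshot("wrist");cv2.imwrite(f"pics/m{s['clock']:.1f}.png",im)
Rt0=rot([0,.576,.81745,0]);p0=np.array([.6905,-.0604,.2734]);Rt=rot(s["eef_rot"])
print(((s["ee_pos"]-p0)@Rt0*100).round(2),s["width"],s["force"].round(1))
g=cv2.cvtColor(im,cv2.COLOR_BGR2GRAY)
def row(x,z,ys,w): # gray profile along ref-frame y (cm) at height z
    P=np.array([p0+Rt0@np.array([x/100,y/100,p0[2]-z]) for y in ys]);uv=proj(C,P).astype(np.float32)
    v=cv2.remap(g,uv[:,0].reshape(1,-1),uv[:,1].reshape(1,-1),cv2.INTER_LINEAR)[0];print(w,x,uv[0].round(),uv[-1].round());print(v)
    return v
ys=np.arange(-9,-4.99,.1)
for x in(3.6,4.2): 
    v=row(x,.045,ys,"bed");print("mark y",ys[np.argmin(v)].round(2))
for x in(1.0,1.5): row(x,.106,ys,"saddle z106")
for x in(2.0,2.4): row(x,.06,ys,"leg z60")
E
python3 m.py
```

```text
clock: 27.3
ee_pos: [0.6346, -0.0845, 0.1261]
eef_rot: [-0.0, 0.576, 0.817, -0.0]
force: [0.9, 0.4, 1.0]
width: 0.0678
grasp_force: 0.0
[-0.39 -6.08 14.73] 0.06775818015518288 [0.9 0.4 1. ]
bed 3.6 [264. 189.] [339. 189.]
[118 117 118 118 118 118 117 118 118 117 116 118 117 117  95  40  57 112
 118 117 117 118 118 117 118 117 119 118 118 117 119 119 119 119 119 120
 119 119 120 120 119]
mark y -7.5
bed 4.2 [264. 177.] [339. 177.]
[116 116 116 116 116 116 115 115 115 115 115 115 115 115  88  32  51 107
 115 115 115 115 115 116 115 116 115 116 115 115 117 115 117 117 117 117
 117 117 117 116 118]
mark y -7.5
saddle z106 1.0 [248. 274.] [345. 273.]
[ 77  79  77  77  74  75  74  76  75  74  74  74  74  74  74  74  66  57
  64  72  72  71  68  79 102 103  85  86  87  87  87  88  86  94 100 102
 101  95  87  88  88]
saddle z106 1.5 [247. 262.] [345. 262.]
[ 72  73  71  71  71  72  71  72  73  73  71  71  71  72  71  72  56  31
  79 120 102 101  91 119 193 161 161 146 120 120 119 118 119 117 117 119
 119 120 121 119 120]
leg z60 2.0 [261. 224.] [340. 224.]
[113 114 115 115 114 114 114 114 113 114 114 115 115 115 113 100  51  61
 109 114 114 115 114 108  92  88  87  87  86  85  88  95  95  95  95  95
  96  96  96  98  99]
leg z60 2.4 [261. 217.] [340. 217.]
[119 119 119 118 117 119 119 119 118 118 118 118 119 119 119 101  56  70
 113 118 118 120 119 119 119 119 118 118 118 119 118 121 166 199 200 201
 201 201 200 200 201]
```

```bash
python3 -m creep '{"steps":[[[0,-0.3,0],[0,0,0],6.8],[[0,-0.3,0],[0,0,0],6.8],[[0,-0.2,0],[0,0,0],6.8],[[0,0,0],[0,0,0],6.8],[[0,0,0],[0,0,0],6.8]]}'; python3 m.py | grep -v "^bed 4"
```

```text
clock: 27.98
ee_pos: [0.6271, -0.0874, 0.1263]
eef_rot: [-0.0, 0.576, 0.817, -0.0]
force: [-0.2, -0.6, 0.5]
width: 0.0682
grasp_force: 0.0
[-0.41 -6.88 14.71] 0.06824792606626914 [-0.2 -0.6  0.5]
bed 3.6 [279. 188.] [354. 188.]
[117 118 117 118 118 117 117 118 116 117 118 117 117 116  99  47  63 111
 118 118 118 118 119 118 119 118 120 118 120 119 119 118 119 119 120 119
 119 119 120 120 119]
mark y -7.5
[116 115 116 116 115 117 116 116 114 115 115 115 114 114  88  35  53 106
 115 115 115 115 115 117 116 117 117 117 117 117 116 117 117 116 117 117
 118 117 119 118 118]
mark y -7.5
saddle z106 1.0 [267. 273.] [364. 273.]
[ 74  75  74  75  73  73  73  74  72  73  74  73  73  72  73  82 101 100
  85  85  86  87  88  89  86  94 100 101 100  95  88  89  88  88  88  86
  92 119 119 115 117]
saddle z106 1.5 [267. 261.] [365. 261.]
[ 71  71  71  71  71  72  71  72  72  72  89  82 110 115  77 131 189 137
 121 121 119 120 119 119 120 118 117 119 118 119 118 119 120 120 120 119
 119 120 120 120 119]
leg z60 2.0 [277. 224.] [355. 224.]
[116 114 114 114 114 116 115 115 115 114 116 115 114 114 111  77  77  88
  87  88  87  85  91  94  92  95  97  96  94  95  97  99 100  98  98  98
  99 100 100 100 100]
leg z60 2.4 [277. 216.] [356. 216.]
[117 118 117 119 118 119 119 118 119 119 119 118 119 119 116  73  46  94
 119 118 119 119 119 117 118 125 185 200 200 200 200 201 201 201 200 201
 200 199 199 199 198]
```

```bash
python3 -m creep '{"steps":[[[0,0.1,0],[0,0,0],6.6],[[0,0.1,0],[0,0,0],6.4],[[0,0.1,0],[0,0,0],6.2],[[0,0.1,0],[0,0,0],6.0],[[0,0.1,0],[0,0,0],5.8],[[0,0.1,0],[0,0,0],5.6],[[0,0.1,0],[0,0,0],5.4],[[0,0.1,0],[0,0,0],5.2],[[0,0,0],[0,0,0],5.2],[[0,0,0],[0,0,0],5.2]]}'; python3 m.py | grep -v "^bed 4"
```

```text
clock: 29.28
ee_pos: [0.6354, -0.0845, 0.1273]
eef_rot: [0.001, 0.576, 0.817, 0.0]
force: [-1.3, 1.9, 5.3]
width: 0.0523
grasp_force: 5.5
[-0.42 -6.   14.61] 0.05225959625627315 [-1.3  1.9  5.3]
bed 3.6 [262. 188.] [337. 188.]
[119 119 119 120 118 119 118 118 119 118 117 118 119 118  96  41  57 110
 119 118 119 119 119 119 120 119 119 120 119 119 120 120 121 120 120 120
 121 121 120 121 120]
mark y -7.5
[116 118 116 117 117 117 117 117 117 116 116 117 116 116  91  31  55 111
 115 116 116 117 117 116 117 116 116 117 116 117 117 117 117 118 118 117
 118 118 118 119 119]
mark y -7.5
saddle z106 1.0 [246. 272.] [343. 272.]
[ 74  76  75  75  75  72  73  74  74  74  75  75  76  75  75  75  84 162
 184 111  88  89  88  88  87  83  93 100 102 103  94  85  91  93  93  94
  92  93 116 121 117]
saddle z106 1.5 [245. 261.] [343. 260.]
[ 73  72  73  72  73  72  71  71  71  72  71  73  72  73  73  73  77 108
 131 207 207 213 215 214 216 164 156 138 121 123 121 120 119 120 121 122
 120 120 121 121 119]
leg z60 2.0 [260. 223.] [338. 223.]
[114 115 116 115 116 115 117 115 116 116 116 115 115 116 115 105  52  68
  89  89  89  89  88  86  88  87  87  87  86  87  89  97  98  99 100  99
  99 100 100  98  99]
leg z60 2.4 [260. 216.] [338. 216.]
[120 119 119 119 120 119 120 120 119 120 120 119 120 120 121 104  58  68
 115 120 120 120 120 120 119 119 119 120 119 120 119 123 164 188 184 200
 202 201 201 202 202]
```

```bash
python3 -m creep '{"steps":[[[0,0.08,0],[0,0,0],5.0],[[0,0.08,0],[0,0,0],4.8],[[0,0.08,0],[0,0,0],4.6],[[0,0.08,0],[0,0,0],4.4],[[0,0,0],[0,0,0],4.4],[[0,0,0],[0,0,0],4.4]]}'; python3 m.py | sed -n '1p;8,20p'
```

```text
clock: 30.08
ee_pos: [0.6385, -0.0838, 0.1272]
eef_rot: [0.001, 0.576, 0.817, 0.0]
force: [-0.7, 0.3, 5.3]
width: 0.0442
grasp_force: 4.5
[-0.46 -5.68 14.62] 0.044156129377119546 [-0.7  0.3  5.3]
[118 117 117 117 118 117 118 117 118 118 118 117 117 116  95  34  51 111
 118 117 118 118 116 118 118 117 117 117 118 118 117 118 118 118 119 118
 118 118 119 119 120]
mark y -7.5
saddle z106 1.0 [238. 271.] [335. 271.]
[ 76  76  76  73  75  76  75  77  78  75  77  77  75  77  75  77  94 108
  92  89  89  96  97  92  97 114 102 104 102  96  84  89  90  91  92  92
  94 115 122 118 119]
saddle z106 1.5 [238. 260.] [335. 260.]
[ 73  73  72  73  72  73  73  74  73  74  74  74  75  73  73  75 105 119
 122 123 121 122 130 204 218 219 218 200 206 171 128 128 123 124 123 122
 121 122 123 123 123]
leg z60 2.0 [254. 223.] [332. 222.]
```

```bash
python3 -m creep '{"steps":[[[0,0.1,0],[0,0,0],4.2],[[0,0.1,0],[0,0,0],4.0],[[0,0.1,0],[0,0,0],3.8],[[0,0.1,0],[0,0,0],3.6],[[0,0.1,0],[0,0,0],3.4],[[0,0,0],[0,0,0],3.0],[[0,0,0],[0,0,0],2.5],[[0,0,0],[0,0,0],2.5],[[0,0,0],[0,0,0],2.5]]}' 30; python3 m.py | sed -n '1p;8,24p'
```

```text
clock: 31.25
ee_pos: [0.6435, -0.082, 0.1271]
eef_rot: [0.001, 0.576, 0.817, 0.0]
force: [3.5, -0.0, 5.1]
width: 0.0323
grasp_force: 31.8
[-0.45 -5.16 14.63] 0.03225329331563777 [ 3.5 -0.   5.1]
[119 119 119 119 119 119 118 119 120 119 118 119 118 118  98  35  56 112
 119 118 118 117 118 118 119 119 118 118 117 118 117 118 118 118 118 118
 119 117 118 119 119]
mark y -7.5
saddle z106 1.0 [225. 271.] [322. 271.]
[ 76  75  76  77  78  79  79  77  77  76  77  76  77  76  77  81 104 103
  90  91  90  90  91 101 133 172 188 184 166 115  92  90  91  90  91  90
  99 123 121 119 120]
saddle z106 1.5 [225. 260.] [322. 260.]
[ 76  76  76  75  75  73  73  74  74  74  74  74  74  74  74  88 114 122
 121 122 122 123 122 121 123 122 124 197 218 219 220 219 219 215 214 202
 132 142 125 125 123]
leg z60 2.0 [243. 223.] [321. 223.]
[117 117 118 117 117 117 117 117 118 117 117 117 117 118 117 115  94  92
  93  93  93  92  92  91  92  91  91  91  91  90  90  91  91  92  93  91
  92  90  94  98 100]
leg z60 2.4 [243. 215.] [321. 215.]
```

```bash
python3 -c "
from workcell import *
print(order.sign_off())"
```

```text
the job is handed in; nothing more can be done
None
```

I handed the job in at about 31 s: the chips are swept off the bed, the scraper is back on the table, and the stop is on its mark (measured within about 1 mm). The lever is squeezed closed and held against the post at about 30 N; I did not re-check the scraper or chips by camera at the end.

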